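# Set a coated sample plate on the viewing stage at the index angle

### The job

Take the blue sample plate out of the rack and stand it upright in the slot of the viewing stage, centred and fully down; keep it upright and lower it in, do not drop it. With the plate in the stage, the black knob must end with its white pointer on the red index mark, so that the plate faces the viewing angle. Leave the yellow and green plates standing in the rack.

Things in the scene. Friction and masses are not known exactly. Their poses are not given: they have to be found in the camera images.
- blue_plate: blue coated metal plate, 8 mm thick (its x), 64 mm wide (y), 100 mm high (z), lowest 24 mm bare metal, a small eyelet near the top; both faces alike. Origin at the centre of its lower edge, z up along the plate. Starts standing in one of the rack's three slots (which one varies). 0.09 to 0.18 kg. It can be held from above by its faces (8 mm) or by its edges (64 mm).
- yellow_plate: yellow coated metal plate, 8 mm thick (its x), 64 mm wide (y), 100 mm high (z), lowest 24 mm bare metal, a small eyelet near the top; both faces alike. Origin at the centre of its lower edge, z up along the plate. Starts standing in one of the rack's three slots (which one varies); stays there.
- green_plate: green coated metal plate, 8 mm thick (its x), 64 mm wide (y), 100 mm high (z), lowest 24 mm bare metal, a small eyelet near the top; both faces alike. Origin at the centre of its lower edge, z up along the plate. Starts standing in one of the rack's three slots (which one varies); stays there.
- sample_rack: fixed pale wooden rack, 172 x 81 x 32 mm (x, y, z), origin at the centre of its underside. Three slots cross it along its y, at x = -50, 0 and +50 mm; each is 10 mm wide, open at both ends, its floor 10 mm and its top edge 32 mm above the desk. A plate in it tops out at 110 mm.
- viewing_stage: fixed grey base with an aluminium turntable and, right of it, a grey tower that carries the black knob; the base spans x -58 to 58 and y -185 to 65 mm in its frame, 22 mm high. Origin on the desk under the turntable's axis, z up. The tower is 80 x 80 mm, its axis at y = -135 mm, its top 62 mm above the desk.
- slot_floor (a point): centre of the slot's floor, on the turntable's axis, 40 mm above the desk; turns with the turntable. The slot runs along its y, 72 mm long, open at both ends, 10 mm wide (along its x) between steel jaws 12 mm thick whose top is 25 mm above the floor; the top 5 mm widen to 20 mm as a lead-in. A plate seated here tops out at 140 mm.
- knob_grip (a point): on the knob's vertical axis, 95 mm above the desk; turns with the knob. The knob is a black bar grip 13 mm wide (point's y) and 44 mm long (point's x), from 71.5 to 100.5 mm above the desk, on a round skirt of 21 mm radius whose top is at 71.5 mm: fingertips must stay above that. The pointer end is the point's -x end.
- knob_pointer (a point): outer tip of the knob's white pointer, 26.5 mm from the knob's axis, 66 mm above the desk.
- index_mark (a point): the red index mark on the dial under the knob, 32 mm from the knob's axis, 64 mm above the desk; the pointer is on the mark when the knob's axis, the pointer and this point are in line seen from above.
- angle_knob (a joint): knob angle in rad, counterclockwise from above positive; at 0 the pointer is at the stage's -x side, the red mark is at 0.785 (45 degrees); stops at -1.2 and 1.2. Starts between -0.65 and 0.25, so it turns counterclockwise. A belt turns the turntable by the same angle in the same sense. Friction of 0.04 N m holds it where it is left.

How it is judged:
At the end, for the whole second after the job is handed in: Blue plate upright (7 deg) in the stage slot, within 4 mm of its floor, centred along it within 12 mm; knob at 0.785 rad +-0.08, pointer on the red mark; all at rest; yellow and green plates upright in the rack within 20 mm of their start (z of blue_plate in the frame of slot_floor between -0.004 and 0.004 m and x of blue_plate in the frame of slot_floor between -0.004 and 0.004 m and y of blue_plate in the frame of slot_floor between -0.012 and 0.012 m and angle between the x axis of blue_plate and the x axis of slot_floor, either way round below 0.12 rad and angle between blue_plate's own z axis and vertical below 0.12 rad and value of joint angle_knob between 0.705 and 0.865 rad and linear speed of blue_plate below 0.02 m/s and velocity of joint angle_knob between -0.1 and 0.1 rad/s and distance of each of yellow_plate, green_plate from where it was at the start of the episode below 0.02 m and angle between each of yellow_plate, green_plate's own z axis and vertical below 0.15 rad); the robot touches nothing.
It fails at once if the blue plate is dropped into the slot (falls into it faster than 0.4 m/s) (horizontal distance between blue_plate and slot_floor below 0.03 m and z of blue_plate in the frame of slot_floor between -0.01 and 0.025 m and linear speed of blue_plate above 0.4 m/s).
It fails at once if the blue plate is not kept upright (tilts more than 40 degrees) (angle between blue_plate's own z axis and vertical above 0.7 rad).
It also fails if it takes over 61 s, if anything falls off the work surface, if the arm or the gripper's body presses on something with over 40 N, if the wrist force passes 120 N, or if a joint passes its speed limit or range.

### The arm

A 6-joint arm with a two-finger parallel gripper is mounted at the origin on a cart in front of the work surface, level with it; the furniture and walls round the work are solid. World frame = base frame: x ahead of the robot, y to its left, z up, the work surface at z = 0. Lengths are in m, angles in rad, forces in N, time in s.
With the tool pointing down it reaches from about 0.35 to 0.975 m from the base axis. Payload 7.1 kg.
Tool frame: the origin (TCP) lies on the centre line of the jaws, within the pads' length; the fingertips stand 8 mm ahead of it and the grasp point (between the pads) lies 11 mm behind it; z points along the fingers, y is the line along which they close (so a half turn about z gives the same grasp; the last joint's range is limited). The gripper opens to 88 mm and grips with 3 to 60 N. Pads are 20 mm wide; open, the fingers measure 115 mm over their backs; the gripper's body (75 mm by 178 mm) begins 61 mm behind the grasp point.
Start: joints at [1.134, 0.423, 1.63, -0, 1.089, -0.019], TCP at [0.254, 0.571, 0.231] pointing down, gripper open.
Joint ranges: [-3, 3], [-0.9, 2.11], [0.09, 2.58], [-1.31, 4.45], [0.11, 2.69], [-2.54, 2.54]. Speed limits (rad/s): [2.39, 2.39, 3.01, 3.14, 3.14, 3.14].

### API

Orientations are given as a 3x3 rotation matrix whose columns are the frame's x, y, z axes.
In Python, from workcell import arm, cams, ticket gives the robot as it stands.
- The arm moves only by the tool carry_out, never from a script. Its argument "commands" is a list of rows, each an object with "delta_pos": the shift along the tool's x, y, z in cm, a list of three; "delta_rot": the turn, a rotation vector about the tool's x, y, z in rad, a list of three. A call has exactly 8 rows; each row is the pose to reach, as a shift and turn from the pose commanded when the call began, along the tool's axes at that moment; what a row does not reach only later rows make up. A row lasts 1/10 s, in which the tool goes at most 50 mm and 8.59 degrees, less where a joint would pass 70% of its speed; a pose out of reach is approached as far as the arm can. A call with a gripper value outside its range is refused whole. "gripper" is the opening, from 0 (shut) to 1 (fully open), set as the call begins (left out, the last holds). The fingers move at their own pace and stop on an object; "force" is the grip in N (left out, the last holds). Time passes only in rows, so rows that repeat a pose let the fingers close, or fill a call up. It gives the time, the measured TCP pose, the force, the opening and the grip force at its end, in the units of the state.
- arm.state(): the state, without advancing time (a new reading comes with each control period).
- cams.camera(name): name is "scene" or "top" or "wrist"; returns the picture (420x560x3 uint8, red, green, blue); there is no depth.
- cams.get_calibration(name): a dict with "fx", "fy", "cx", "cy" (pixels), "R" (3x3) and "t" (3): a world point X has camera coordinates R X + t; the wrist camera has in their place "mount" (4x4, takes a point from camera to tool coordinates, whose origin is the TCP and whose axes are the flange's). Camera axes: x right, y down, z forward; pixel columns grow to the right and rows downward; lengths in m; the calibration is good to about 2 mm. A picture is of the moment at which its call begins: read the wrist's pose just before it. get_calibration takes no time and is no camera call.
- ticket.job_done(): hands the job in; it is judged then, once.
Trained networks look in the newest picture that a camera, given by its name, has taken for a name from the list of things; names that differ only in an ending like _2 or _b are one class to them, and where a whole thing is asked for, a point or a joint stands for the part that bears it (a point fixed in the world has none). Each returns a list of dicts, best first, with "score" (0 to 1); they miss things now and then, are a little off and sometimes report something else, mostly with a low value. They report only what shows in the picture. A call takes as long as a camera call.
- cams.trace(camera, name): "mask" (420x560 bool, what is visible of it) and "location" ([column, row] in pixels, amid what is visible of it).
The state is a dict: "clock": time; "q": joint angles; "joint_vel": joint speeds; "joint_torque": joint torques, N m; "ee_pos": TCP position; "ee_rot": TCP orientation; "ft_force": force on the tool from outside, world axes, zero at the start; "wrist_torque": the same for the moment, N m; "width": finger opening in m; "grip_force": force on a finger pad.
Only numpy, scipy, OpenCV 4.12 (cv2) and the standard library are available. Lean on these libraries where they do the work, as an engineer would, in place of code of your own. Each camera call takes 0.05 s, during which the arm holds its last target. There are 200 camera calls.

## Working session

There is one attempt and no reset: what is moved stays moved. The work goes in short steps, Python scripts to look and compute and a tool call to move; the robot and the scene stay as the last step left them, time stands still between calls to the robot, and variables do not carry over. Pictures are saved under pics/ and viewed, at most 10 in all, crops included, and the job is handed in when it is done.

Besides the shell and the picture viewer there is one more tool, called by a JSON object that holds its "fn" and its "kwargs", one argument or row to a line. carry_out: Moves the arm, as the interface text tells. Its arguments: {"type":"object","properties":{"commands":{"type":"array","items":{"type":"object","properties":{"delta_pos":{"type":"array","items":{"type":"number"}},"delta_rot":{"type":"array","items":{"type":"number"}}}}},"gripper":{"type":"number"},"force":{"type":"number"}},"required":["commands"]}

```bash
mkdir -p pics; ls; cat > h.py <<'E'
import numpy as np, cv2
from workcell import arm, cams, ticket
def snap(c,f=None):
    im=np.array(cams.camera(c)); 
    if f: cv2.imwrite('pics/'+f,im[:,:,::-1])
    return im
def cal(c):
    k=cams.get_calibration(c); K=np.array([[k['fx'],0,k['cx']],[0,k['fy'],k['cy']],[0,0,1.]])
    if 'mount' in k:
        s=arm.state(); M=np.array(k['mount']); Rt=np.array(s['ee_rot']); p=np.array(s['ee_pos'])
        Rc=Rt@M[:3,:3]; tc=Rt@M[:3,3]+p; return K,Rc.T,-Rc.T@tc
    return K,np.array(k['R']),np.array(k['t'])
def proj(c,X):
    K,R,t=c; p=(K@(R@np.atleast_2d(X).T+t[:,None])).T; return p[:,:2]/p[:,2:]
def onplane(c,uv,z):
    K,R,t=c; uv=np.atleast_2d(uv).astype(float); C=-R.T@t
    d=(R.T@np.linalg.inv(K)@np.c_[uv,np.ones(len(uv))].T).T
    return C+d*((z-C[2])/d[:,2])[:,None]
E
python3 - <<'E'
from h import *
np.set_printoptions(precision=4,suppress=True)
a=snap('scene','s0.png');b=snap('top','t0.png')
cv2.imwrite('pics/both.png',np.hstack([a,b])[:,:,::-1]) 
for c in('scene','top'):
    K,R,t=cal(c);print(c,K[0],-R.T@t,R[2])
c=cal('top')
for n in['blue_plate','yellow_plate','green_plate','sample_rack','viewing_stage','slot_floor','knob_grip','knob_pointer','index_mark']:
    for cn in('top','scene'):
        for r in cams.trace(cn,n)[:2]:
            m=np.array(r['mask']).astype(np.uint8); 
            print(n,cn,r['score'],r['location'],m.sum(),cv2.minAreaRect(cv2.findNonZero(m)) if m.any() else '')
print(arm.state()['ee_rot'],arm.state()['clock'])
E
```

```text
pics
scene [442.2513   0.     273.6734] [ 0.0569 -0.4986  0.5991] [ 0.4659  0.6607 -0.5886]
top [484.5182   0.     281.872 ] [0.2782 0.0657 1.0532] [ 0.1643  0.0175 -0.9863]
blue_plate top 0.86 [190.0, 223.2] 384 ((191.15000915527344, 220.45001220703125), (12.332881927490234, 35.417503356933594), 71.56504821777344)
blue_plate top 0.27 [328.4, 213.1] 5999 ((328.4989929199219, 212.04287719726562), (115.76566314697266, 53.76937484741211), 12.633362770080566)
blue_plate scene 0.72 [213.2, 177.9] 623 ((211.88726806640625, 178.517333984375), (42.19586944580078, 21.516094207763672), 81.25383758544922)
yellow_plate top 0.61 [182.2, 198.1] 401 ((183.5, 198.00001525878906), (13.370063781738281, 33.98224639892578), 68.19859313964844)
yellow_plate scene 0.76 [229.1, 167.8] 594 ((226.2168731689453, 169.02699279785156), (40.00944519042969, 22.611968994140625), 84.5596694946289)
green_plate top 0.8 [203.7, 244.1] 345 ((199.50003051757812, 243.00003051757812), (11.884245872497559, 35.89527130126953), 75.96376037597656)
green_plate top 0.47 [368.5, 214.6] 358 ((365.8999938964844, 214.70001220703125),
[... 1317 characters left out ...]
 652 ((317.5, 266.0), (28.0, 27.0), 90.0)
knob_pointer top 0.92 [367.1, 218.2] 354 ((366.04998779296875, 214.65000915527344), (20.87103271484375, 19.922346115112305), 71.56504821777344)
knob_pointer scene 0.89 [319.4, 268.5] 631 ((317.3243713378906, 265.0540771484375), (25.646244049072266, 29.59181785583496), 9.462321281433105)
index_mark top 0.84 [329.1, 212.9] 6252 ((328.4731750488281, 211.43438720703125), (117.64704132080078, 55.723270416259766), 12.74528980255127)
index_mark scene 0.87 [299.4, 269.7] 6351 ((302.3769226074219, 268.28460693359375), (116.7166748046875, 64.62208557128906), 60.2551155090332)
[[-0.914   0.4057  0.    ]
 [ 0.4057  0.914   0.    ]
 [-0.      0.     -1.    ]] 1.0
```

View pics/t0.png

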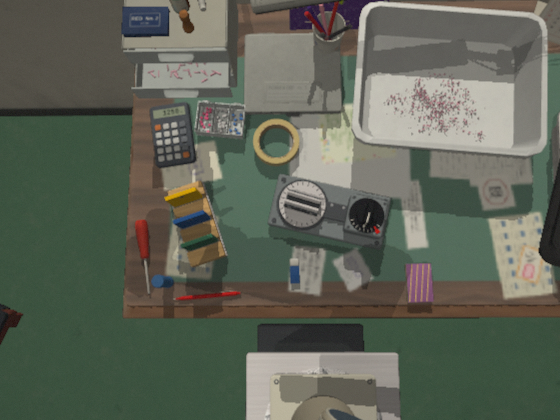

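View pics/s0.png

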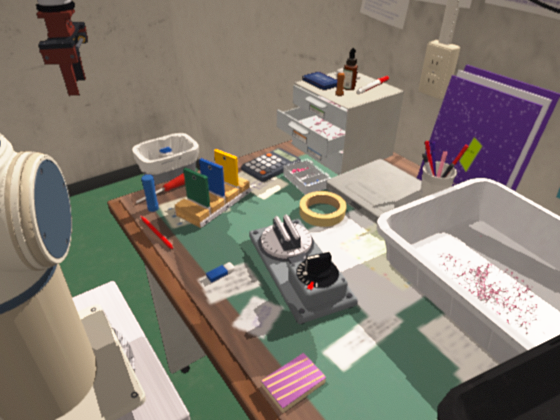

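The top picture shows the rack at about (197,223), with blue in the middle slot (191,220), yellow behind it and green in front. The stage turntable is at (302,204), the knob at (366,215) and the red mark at (376,230). Next I'll get coarse positions.

```bash
python3 - <<'E'
from h import *
np.set_printoptions(precision=4,suppress=True)
c=cal('top')
print('blue',onplane(c,[[191,219]],.11),'rack',onplane(c,[[197,224]],.03))
for uv,z in(((302,204),.065),((366,215),.07),((376,230),.064)): print(onplane(c,[uv],z))
im=np.array(cams.camera('top'))
cv2.imwrite('pics/t1.png',np.hstack([cv2.resize(im[170:280,150:235],None,fx=4,fy=4,interpolation=2),cv2.resize(im[165:265,265:395],None,fx=3.4,fy=4.4,interpolation=2)])[:,:,::-1])
k=cams.get_calibration('wrist');print(k)
snap('wrist','w0.png')
E
```

```text
blue [[0.4205 0.2619 0.11  ]] rack [[0.4217 0.2654 0.03  ]]
[[0.4572 0.0414 0.065 ]]
[[ 0.4325 -0.0892  0.07  ]]
[[ 0.4022 -0.1096  0.064 ]]
{'fx': 330.532129293547, 'fy': 330.532129293547, 'cx': 283.7695276416785, 'cy': 210.32368206234497, 'mount': array([[ 0.0016, -0.9534, -0.3017,  0.0825],
       [ 1.    ,  0.0016,  0.0002, -0.0005],
       [ 0.0003, -0.3017,  0.9534, -0.1543],
       [ 0.    ,  0.    ,  0.    ,  1.    ]])}
```

View pics/w0.png

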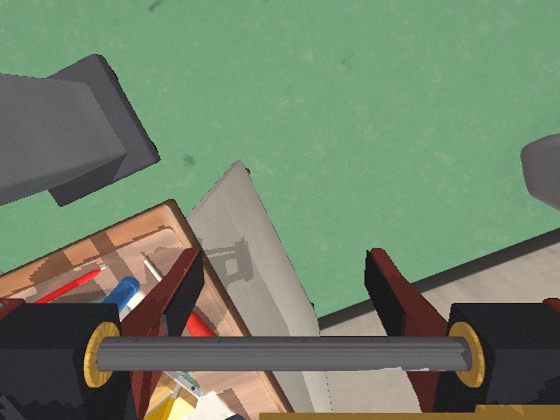

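The wrist picture shows only floor and the table's left edge, since the arm is parked off to the side. I'll move over the blue plate, which sits centre-image when the TCP is above it.

{"fn": "carry_out", "kwargs": {
  "commands": [
    {"delta_pos": [-3.5,-2.7,0],"delta_rot": [0,0,0.11]},
    {"delta_pos": [-7,-5.4,0],"delta_rot": [0,0,0.22]},
    {"delta_pos": [-10.5,-8.1,0],"delta_rot": [0,0,0.33]},
    {"delta_pos": [-14,-10.8,0],"delta_rot": [0,0,0.44]},
    {"delta_pos": [-17.5,-13.5,0],"delta_rot": [0,0,0.55]},
    {"delta_pos": [-21,-16.2,0],"delta_rot": [0,0,0.66]},
    {"delta_pos": [-24.5,-18.9,0],"delta_rot": [0,0,0.77]},
    {"delta_pos": [-27.7,-21.5,0],"delta_rot": [0,0,0.855]}
  ],
  "gripper": 0.45
}}

```text
clock: 1.9
ee_pos: [0.4203, 0.2607, 0.231]
ee_rot: [[-0.29, 0.957, 0.001], [0.957, 0.29, 0.0], [0.0, 0.001, -1.0]]
ft_force: [0.2, 0.8, 0.5]
width: 0.0394
grip_force: 0.0
```

{"fn": "carry_out", "kwargs": {
  "commands": [
    {"delta_pos": [0,0,0]},
    {"delta_pos": [0,0,0]},
    {"delta_pos": [0,0,0]},
    {"delta_pos": [0,0,0]},
    {"delta_pos": [0,0,0]},
    {"delta_pos": [0,0,0]},
    {"delta_pos": [0,0,0]},
    {"delta_pos": [0,0,0]}
  ]
}}

```text
$.commands[0]: bad value
```

```bash
python3 - <<'E'
from h import *
np.set_printoptions(precision=4,suppress=True)
c=cal('wrist');im=snap('wrist','w1.png')
s=arm.state();print(s['clock'],s['ee_pos'],s['ee_rot'],s['q'])
for n in['blue_plate','yellow_plate','green_plate','sample_rack']:
    for r in cams.trace('wrist',n)[:1]:
        m=np.array(r['mask']).astype(np.uint8);cr=cv2.minAreaRect(cv2.findNonZero(m))
        print(n,r['score'],cr, onplane(c,[cr[0]],.11 if 'pl' in n else .03))
        print(onplane(c,cv2.boxPoints(cr),.11 if 'pl' in n else .032))
E
```

```text
1.95 [0.422  0.2567 0.2308] [[-0.2842  0.9588  0.0012]
 [ 0.9588  0.2842 -0.002 ]
 [-0.0023  0.0006 -1.    ]] [ 0.5238  0.2303  1.9139 -0.0028  0.9974  0.2372]
blue_plate 0.62 ((290.2341613769531, 192.53146362304688), (85.17467498779297, 9.786258697509766), 87.64669799804688) [[0.4228 0.2732 0.11  ]]
[[0.4068 0.3061 0.11  ]
 [0.4144 0.3087 0.11  ]
 [0.44   0.2376 0.11  ]
 [0.4318 0.2347 0.11  ]]
yellow_plate 0.73 ((341.0, 189.5), (85.0, 24.0), 90.0) [[0.4636 0.2884 0.11  ]]
[[0.4418 0.3194 0.11  ]
 [0.4607 0.3252 0.11  ]
 [0.4871 0.2548 0.11  ]
 [0.4666 0.2486 0.11  ]]
green_plate 0.73 ((237.6520538330078, 196.06161499023438), (85.85232543945312, 22.3542537689209), 88.09085083007812) [[0.3803 0.257  0.11  ]]
[[0.3612 0.2893 0.11  ]
 [0.3788 0.2953 0.11  ]
 [0.4011 0.222  0.11  ]
 [0.3821 0.2155 0.11  ]]
sample_rack 0.79 ((288.6098327636719, 176.82672119140625), (74.53646850585938, 160.61776733398438), 88.28164672851562) [[0.4174 0.2859 0.11  ]]
[[0.345  0.2942 0.11  ]
 [0.4695 0.3361 0.11  ]
 [0.4946 0.277  0.11  ]
 [0.3613 0.2318 0.11  ]]
```

View pics/w1.png

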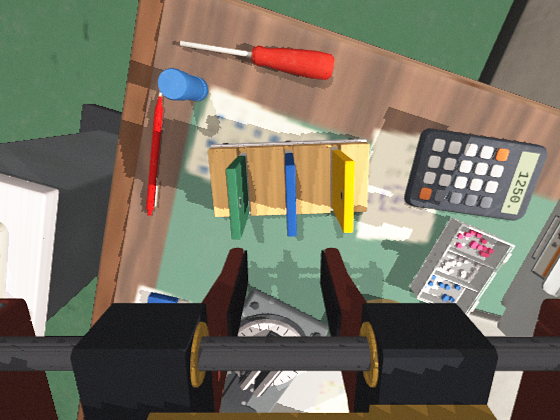

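The wrist picture shows blue in the middle slot at column 290, rows 152–235, with green at 237 and yellow at 342. The arm had not settled, so I'll wait and then fit the plates' silhouettes.

```bash
cat >> h.py <<'E'
from scipy.optimize import minimize
def box(x0,x1,y0,y1,z0,z1): return np.array([[a,b,c] for a in(x0,x1) for b in(y0,y1) for c in(z0,z1)])
def place(P,x,y,a): 
    c,s=np.cos(a),np.sin(a); return P@np.array([[c,s,0],[-s,c,0],[0,0,1]])+[x,y,0]
def sil(c,P):
    m=np.zeros((420,560),np.float32); h=cv2.convexHull(proj(c,P).astype(np.float32))[:,0]
    big=np.zeros((1680,2240),np.uint8); cv2.fillConvexPoly(big,np.round((h+.5)*4*16-8).astype(np.int32),255,shift=4)
    return cv2.resize(big,(560,420),interpolation=cv2.INTER_AREA)/255.
def fit(c,mask,P,x0):
    m=mask.astype(float)
    f=lambda p:np.abs(sil(c,place(P,*p))-m).sum()/m.sum()
    best=None
    for da in(-.05,.05):
        S=np.array([x0,np.add(x0,[.01,0,0]),np.add(x0,[0,.01,0]),np.add(x0,[.003,.003,da])])
        r=minimize(f,x0,method='Nelder-Mead',options=dict(initial_simplex=S,xatol=1e-5,fatol=1e-5))
        if best is None or r.fun<best.fun: best=r
    return best.x,best.fun
E
python3 - <<'E'
from h import *
np.set_printoptions(precision=4,suppress=True)
for _ in range(5): cams.camera('wrist')
q=arm.state();c=cal('wrist');im=snap('wrist')
s=arm.state();print(s['clock'],q['ee_pos'],s['ee_pos'],s['ee_rot'])
P=box(-.004,.004,-.032,.032,.034,.11)
g={'blue_plate':(.422,.265),'yellow_plate':(.47,.28),'green_plate':(.374,.25)}
for n in g:
    r=cams.trace('wrist',n)[0]; print(n,fit(c,np.array(r['mask']),P,[*g[n],.29]))
    r=cams.trace('top',n) 
r=cams.trace('wrist','sample_rack')[0]
E
```

```text
2.45 [0.419  0.2633 0.2306] [0.4191 0.2632 0.2306] [[-0.2954  0.9554 -0.0001]
 [ 0.9554  0.2954 -0.    ]
 [ 0.     -0.0001 -1.    ]]
blue_plate (array([0.4252, 0.2657, 0.3297]), np.float64(0.08871798424905886))
yellow_plate (array([0.4721, 0.2829, 0.3345]), np.float64(0.08482123596398607))
green_plate (array([0.3785, 0.2486, 0.3214]), np.float64(0.06311001464806106))
```

{"fn": "carry_out", "kwargs": {
  "commands": [
    {"delta_pos": [0.06,0.66,0],"delta_rot": [0,0,-0.04]},
    {"delta_pos": [0.06,0.66,3],"delta_rot": [0,0,-0.04]},
    {"delta_pos": [0.06,0.66,6],"delta_rot": [0,0,-0.04]},
    {"delta_pos": [0.06,0.66,8.5],"delta_rot": [0,0,-0.04]},
    {"delta_pos": [0.06,0.66,10],"delta_rot": [0,0,-0.04]},
    {"delta_pos": [0.06,0.66,10],"delta_rot": [0,0,-0.04]},
    {"delta_pos": [0.06,0.66,10],"delta_rot": [0,0,-0.04]},
    {"delta_pos": [0.06,0.66,10],"delta_rot": [0,0,-0.04]}
  ]
}}

```text
clock: 3.6
ee_pos: [0.4263, 0.2652, 0.1316]
ee_rot: [[-0.332, 0.943, 0.001], [0.943, 0.332, 0.001], [0.0, 0.002, -1.0]]
ft_force: [0.7, 0.1, 0.4]
width: 0.0396
grip_force: 0.0
```

```bash
python3 - <<'E'
from h import *
np.set_printoptions(precision=4,suppress=True)
for _ in range(2): cams.camera('wrist')
c=cal('wrist');im=snap('wrist','w2.png')
s=arm.state();print(s['clock'],s['ee_pos'],s['ee_rot'])
P=box(-.004,.004,-.032,.032,.034,.11)
for r in cams.trace('wrist','blue_plate')[:1]: print(r['score'],fit(c,np.array(r['mask']),P,[.4252,.2657,.34]))
E
```

```text
3.75 [0.4262 0.2652 0.1316] [[-0.3316  0.9434  0.0015]
 [ 0.9434  0.3316  0.0009]
 [ 0.0004  0.0018 -1.    ]]
0.85 (array([0.4251, 0.2666, 0.3311]), np.float64(0.07805491917008163))
```

View pics/w2.png

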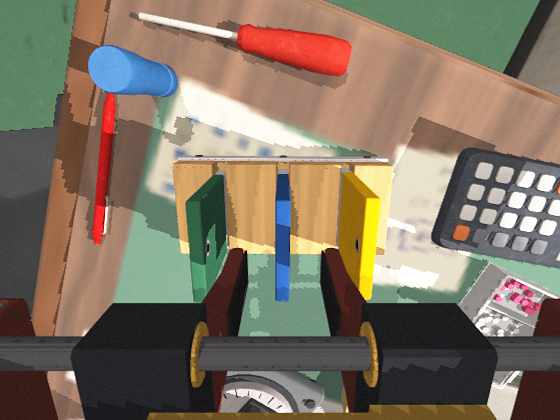

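The wrist picture shows the blue plate at column 283, centred between the open fingers, with green and yellow clear outside them. I'll descend and grip.

{"fn": "carry_out", "kwargs": {
  "commands": [
    {"delta_pos": [0.15,-0.05,1],"delta_rot": [0,0,0]},
    {"delta_pos": [0.15,-0.05,2.2],"delta_rot": [0,0,0]},
    {"delta_pos": [0.15,-0.05,3.4],"delta_rot": [0,0,0]},
    {"delta_pos": [0.15,-0.05,4.5],"delta_rot": [0,0,0]},
    {"delta_pos": [0.15,-0.05,5.2],"delta_rot": [0,0,0]},
    {"delta_pos": [0.15,-0.05,5.2],"delta_rot": [0,0,0]},
    {"delta_pos": [0.15,-0.05,5.2],"delta_rot": [0,0,0]},
    {"delta_pos": [0.15,-0.05,5.2],"delta_rot": [0,0,0]}
  ]
}}

```text
clock: 4.6
ee_pos: [0.425, 0.2663, 0.079]
ee_rot: [[-0.332, 0.943, 0.001], [0.943, 0.332, 0.0], [0.0, 0.001, -1.0]]
ft_force: [0.3, 0.4, -0.6]
width: 0.0394
grip_force: 0.0
```

{"fn": "carry_out", "kwargs": {
  "commands": [
    {"delta_pos": [0,0,0],"delta_rot": [0,0,0]},
    {"delta_pos": [0,0,0],"delta_rot": [0,0,0]},
    {"delta_pos": [0,0,0],"delta_rot": [0,0,0]},
    {"delta_pos": [0,0,0],"delta_rot": [0,0,0]},
    {"delta_pos": [0,0,0],"delta_rot": [0,0,0]},
    {"delta_pos": [0,0,0],"delta_rot": [0,0,0]},
    {"delta_pos": [0,0,0],"delta_rot": [0,0,0]},
    {"delta_pos": [0,0,0],"delta_rot": [0,0,0]}
  ],
  "gripper": 0,
  "force": 25
}}

```text
clock: 5.4
ee_pos: [0.4247, 0.2661, 0.0788]
ee_rot: [[-0.332, 0.943, 0.0], [0.943, 0.332, 0.0], [0.0, 0.0, -1.0]]
ft_force: [-0.7, 0.6, 3.9]
width: 0.008
grip_force: 25.0
```

{"fn": "carry_out", "kwargs": {
  "commands": [
    {"delta_pos": [0,0,-1],"delta_rot": [0,0,0]},
    {"delta_pos": [0,0,-2.5],"delta_rot": [0,0,0]},
    {"delta_pos": [0,0,-4.5],"delta_rot": [0,0,0]},
    {"delta_pos": [0,0,-7],"delta_rot": [0,0,0]},
    {"delta_pos": [0,0,-10],"delta_rot": [0,0,0]},
    {"delta_pos": [0,0,-13],"delta_rot": [0,0,0]},
    {"delta_pos": [0,0,-15.5],"delta_rot": [0,0,0]},
    {"delta_pos": [0,0,-17],"delta_rot": [0,0,0]}
  ]
}}

```text
clock: 6.2
ee_pos: [0.4249, 0.2663, 0.2512]
ee_rot: [[-0.332, 0.943, 0.002], [0.943, 0.332, 0.001], [0.0, 0.002, -1.0]]
ft_force: [0.9, 0.6, -1.6]
width: 0.0077
grip_force: 25.0
```

```bash
python3 - <<'E'
from h import *
np.set_printoptions(precision=4,suppress=True)
for _ in range(3): cams.camera('top')
s=arm.state();print(s['clock'],s['ee_pos'],s['ee_rot'],s['ft_force'],s['width'],s['q'])
T=np.array([.45,-.09,.25])-s['ee_pos'];print('delta cm',100*np.array(s['ee_rot']).T@T)
E
```

```text
6.35 [0.4248 0.2662 0.2496] [[-0.3316  0.9434  0.0017]
 [ 0.9434  0.3316  0.001 ]
 [ 0.0004  0.0019 -1.    ]] [-0.5139 -0.3793 -2.3424] 0.00788924838944158 [ 0.536   0.2161  1.8825 -0.      1.0411  0.198 ]
delta cm [-34.4385  -9.4354  -0.0718]
```

{"fn": "carry_out", "kwargs": {
  "commands": [
    {"delta_pos": [-3,-1.2,0],"delta_rot": [0,0,0.08]},
    {"delta_pos": [-7,-2.8,0],"delta_rot": [0,0,0.17]},
    {"delta_pos": [-11.5,-4.6,0],"delta_rot": [0,0,0.27]},
    {"delta_pos": [-16,-6.4,0],"delta_rot": [0,0,0.37]},
    {"delta_pos": [-20.5,-8.2,0],"delta_rot": [0,0,0.47]},
    {"delta_pos": [-25,-10,0],"delta_rot": [0,0,0.57]},
    {"delta_pos": [-29,-11.7,0],"delta_rot": [0,0,0.66]},
    {"delta_pos": [-32,-13,0],"delta_rot": [0,0,0.72]}
  ]
}}

```text
clock: 7.15
ee_pos: [0.4067, -0.081, 0.2475]
ee_rot: [[0.377, 0.926, -0.002], [0.926, -0.377, 0.0], [-0.001, -0.002, -1.0]]
ft_force: [0.3, -0.9, -1.7]
width: 0.0079
grip_force: 25.0
```

```bash
python3 - <<'E'
from h import *
np.set_printoptions(precision=4,suppress=True)
for _ in range(8): cams.camera('wrist')
c=cal('wrist');im=snap('wrist','w3.png')
s=arm.state();print(s['clock'],s['ee_pos'],s['ee_rot'],s['width'])
for n in['slot_floor','viewing_stage','knob_pointer']:
    for r in cams.trace('wrist',n)[:1]:
        m=np.array(r['mask']).astype(np.uint8);np.save(n,m);e=cv2.fitEllipse(cv2.convexHull(cv2.findNonZero(m)));print(n,r['score'],e,onplane(c,[e[0]],.04))
E
```

```text
7.6 [ 0.4081 -0.0779  0.2484] [[ 0.3708  0.9287 -0.0006]
 [ 0.9287 -0.3708  0.0002]
 [-0.     -0.0006 -1.    ]] 0.007843621057193195
slot_floor 0.84 ((292.2328796386719, 56.39596176147461), (96.29490661621094, 105.49492645263672), 1.9581921100616455) [[0.4645 0.0393 0.04  ]]
viewing_stage 0.79 ((296.4474792480469, 89.03459167480469), (132.63623046875, 325.2757263183594), 173.7338409423828) [[0.4573 0.0091 0.04  ]]
knob_pointer 0.67 ((312.54193115234375, 195.05502319335938), (40.4395866394043, 46.94090270996094), 92.1574935913086) [[ 0.4338 -0.1032  0.04  ]]
```

View pics/w3.png

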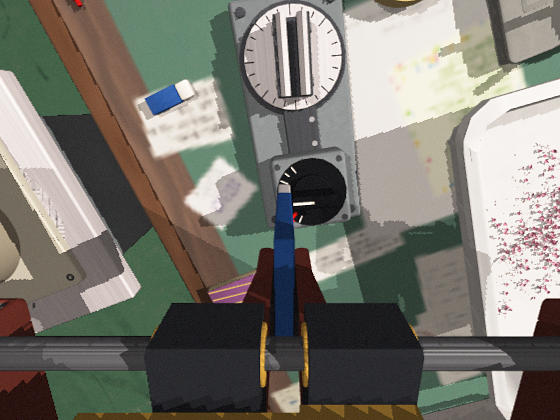

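The wrist picture shows the turntable at (292,56), its slot between the light jaws at column 291, rows 12–100. The knob is at (320,190). I'll crop the slot.

```bash
python3 - <<'E'
import cv2
im=cv2.imread('pics/w3.png')[0:115,235:350]
cv2.imwrite('pics/c3.png',cv2.resize(im,None,fx=5,fy=5,interpolation=cv2.INTER_CUBIC))
E
```

```text
(no output)
```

View pics/c3.png

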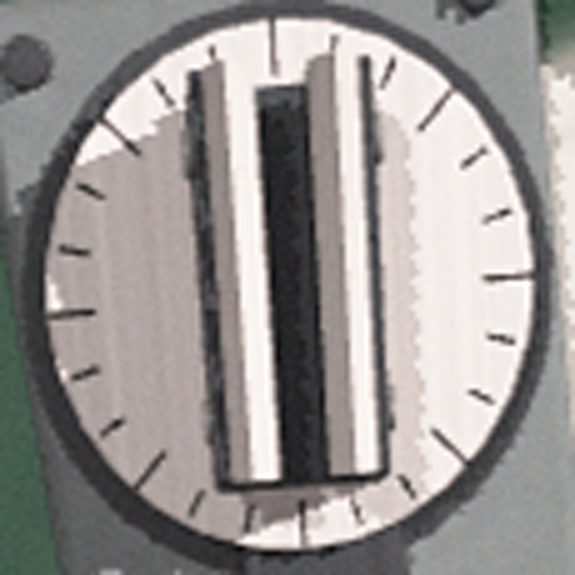

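The crop shows the slot's dark band running from (283,86) to (305,480). The jaws' outer corners are about (217,482), (385,473), (190,72) and (370,57).

```bash
python3 - <<'E'
from h import *
np.set_printoptions(precision=4,suppress=True)
c=cal('wrist')
f=lambda p:np.array(p,float)/5+[235-.4,-.4]
A=onplane(c,f([(258,85),(282,480),(308,88),(328,480)]),.06);B=onplane(c,f([(217,482),(385,473),(190,72),(370,57)]),.065)
print(A,B)
L=(A[0]+A[2])/2;M=(A[1]+A[3])/2;d=L-M;print('slot mid',(L+M)/2,'len',np.linalg.norm(d),'ang',np.degrees(np.arctan2(d[1],d[0])),'widths',np.linalg.norm(A[0]-A[2]),np.linalg.norm(A[1]-A[3]))
L=(B[2]+B[3])/2;M=(B[0]+B[1])/2;d=L-M;print('jaw mid',B.mean(0),np.linalg.norm(d),np.degrees(np.arctan2(d[1],d[0])),np.linalg.norm(B[0]-B[1]),np.linalg.norm(B[2]-B[3]))
# disc: white dial ellipse in crop
m=np.array([(275,16),(45,290),(537,275),(300,550)]);print('dial',onplane(c,f(m),.04))
# stage silhouette: base
print(c[1].T@-c[2])
# knob centre from pointer etc
m=np.load('knob_pointer.npy');print(np.argwhere(m).min(0),np.argwhere(m).max(0))
E
```

```text
[[0.4705 0.0699 0.06  ]
 [0.4497 0.0044 0.06  ]
 [0.4789 0.066  0.06  ]
 [0.4581 0.0011 0.06  ]] [[ 0.4378  0.0086  0.065 ]
 [ 0.4685 -0.0019  0.065 ]
 [ 0.4594  0.0753  0.065 ]
 [ 0.4905  0.0655  0.065 ]]
slot mid [0.4643 0.0353 0.06  ] len 0.0684480365089901 ang 72.29721249381778 widths 0.009196743918858077 0.009020403783460352
jaw mid [0.464  0.0369 0.065 ] 0.07048225054447793 71.95800521640295 0.03247476605524804 0.03252478517267755
dial [[ 0.4797  0.0837  0.04  ]
 [ 0.4192  0.056   0.04  ]
 [ 0.5119  0.022   0.04  ]
 [ 0.4487 -0.0096  0.04  ]]
[ 0.4398 -0.0016  0.4029]
[174 292] [212 336]
```

{"fn": "carry_out", "kwargs": {
  "commands": [
    {"delta_pos": [3,0.3,0],"delta_rot": [0,0,-0.02]},
    {"delta_pos": [7,0.6,0],"delta_rot": [0,0,-0.04]},
    {"delta_pos": [11,0.9,0],"delta_rot": [0,0,-0.068]},
    {"delta_pos": [12.8,0.95,1],"delta_rot": [0,0,-0.068]},
    {"delta_pos": [12.8,0.95,3.5],"delta_rot": [0,0,-0.068]},
    {"delta_pos": [12.8,0.95,6],"delta_rot": [0,0,-0.068]},
    {"delta_pos": [12.8,0.95,8],"delta_rot": [0,0,-0.068]},
    {"delta_pos": [12.8,0.95,8.4],"delta_rot": [0,0,-0.068]}
  ]
}}

```text
clock: 8.55
ee_pos: [0.4632, 0.0367, 0.1628]
ee_rot: [[0.308, 0.951, -0.004], [0.951, -0.308, -0.0], [-0.001, -0.004, -1.0]]
ft_force: [0.3, 0.1, -1.8]
width: 0.0078
grip_force: 25.0
```

```bash
python3 - <<'E'
from h import *
np.set_printoptions(precision=4,suppress=True)
for _ in range(6): cams.camera('wrist')
im=snap('wrist','w4.png')
a=snap('scene','s4.png')
s=arm.state();print(s['clock'],s['ee_pos'],s['ee_rot'],s['width'])
cv2.imwrite('pics/c4.png',np.hstack([cv2.resize(im[100:340,190:380],None,fx=2.1,fy=2.4,interpolation=2),cv2.resize(a[160:310,230:345],None,fx=3.4,fy=3.84,interpolation=2)])[:,:,::-1])
E
```

```text
8.95 [0.4653 0.0363 0.1656] [[ 0.309   0.9511  0.0018]
 [ 0.9511 -0.309   0.0001]
 [ 0.0006  0.0017 -1.    ]] 0.008074879160621218
```

View pics/c4.png

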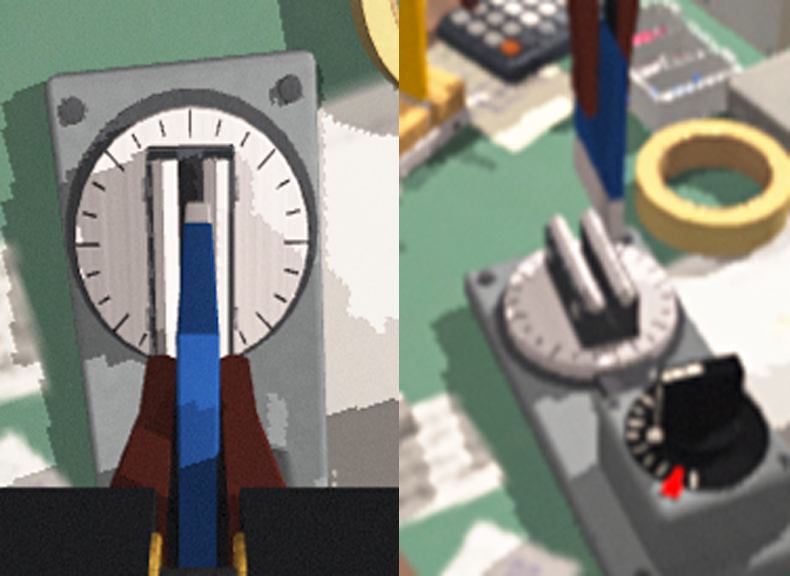

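The left half of the crop shows the plate's foot at about (198,203), pointing at the slot, whose far end is at (193,160). The right half shows it from the scene camera, hanging upright above the stage.

```bash
python3 - <<'E'
from h import *
np.set_printoptions(precision=4,suppress=True)
c=cal('wrist');s=arm.state();R=np.array(s['ee_rot']);p=np.array(s['ee_pos'])
f=lambda q:np.array(q,float)/[2.1,2.4]+[190,100]
def t(q,z): return 1000*(onplane(c,f(q),z)-p)@R
print('plate foot tool mm',t([(188,203),(209,203)],.0968))
print('jaw far corners',t([(150,148),(233,148)],.065))
print('jaw far sides lower',t([(152,230),(236,230)],.065))
print('dial L,R,T',t([(76,243),(308,243),(190,108)],.04))
im=cv2.imread('pics/w4.png').astype(int).sum(2)//3
for r in(166,170,174,178,182): print(r,im[r,256:308])
E
```

```text
plate foot tool mm [[30.7172 -2.0762 68.7912]
 [30.7262  4.8335 68.8028]]
jaw far corners [[ 41.4057 -16.4357 100.5742]
 [ 41.4482  14.1116 100.6252]]
jaw far sides lower [[ 14.0898 -16.1889 100.5571]
 [ 14.1296  15.724  100.6104]]
dial L,R,T [[  2.3786 -49.8056 125.4935]
 [  2.4975  47.4755 125.6559]
 [ 51.3317  -1.9469 125.6048]]
166 [167 166 172 106  54  51  57  66  87 113  95  90 102 107 110 122 134 150
  91  77  69  44  47  54  56  55  57  54  55  51  51 105 114 156 131 108
 157 142 131 150 156 144  97  68  61 131 208 220 216 237 239 222]
170 [168 166 171 105  55  47 108 150 152 148 142 195 244 247 248 246 246 254
 152  23  38  42  41  37  37  39  48  49  57  56  92 143 157 157 157 154
 150 240 246 244 245 249 187  94  79 108 204 222 218 216 212 217]
174 [172 150 119  83  81  59  88 141 154 151 148 202 243 247 248 246 246 254
 176  45  34  37  40  39  39  36  40  40  53  56  64 142 155 152 157 154
 144 223 244 244 244 250 186  91  78  95 129 182 212 213 210 216]
178 [170 151 135  90  84  91  95 140 150 151 149 196 243 248 248 246 246 253
 176  44  36  38  43  37  41  38  39  51  53  56  60 140 154 152 161 153
 147 221 244 243 245 250 187  99  80 102 167 186 213 215 213 216]
182 [170 147 112  81  56  49  66 141 153 149 145 171 242 247 248 246 247 253
 188  58  30  40  33  42  37  38  34  33  52  54  60 139 156 151 156 161
 146 222 244 245 245 250 186 100  82  89 113 146 207 216 214 217]
```

```bash
python3 - <<'E'
from h import *
np.set_printoptions(precision=5,suppress=True)
k=cams.get_calibration('wrist');print(k['mount'],k['cx'])
s=arm.state();R=np.array(s['ee_rot']);p=np.array(s['ee_pos']);print(R,R.T@R,s['clock'])
c=cal('wrist');t=lambda q,z:1000*(onplane(c,q,z)-p)@R
print(t([(284.5,184.6)],.0968),t([(280.7,170),(280.7,182)],.0625))
E
```

```text
[[ 0.00161 -0.95323 -0.30225  0.0828 ]
 [ 1.       0.00163  0.00018  0.00084]
 [ 0.00032 -0.30225  0.95323 -0.15428]
 [ 0.       0.       0.       1.     ]] 283.7695276416785
[[ 0.30895  0.95108  0.00179]
 [ 0.95108 -0.30895  0.00009]
 [ 0.00064  0.00167 -1.     ]] [[ 1. -0. -0.]
 [-0.  1. -0.]
 [-0. -0.  1.]] 8.95
[[30.70989  1.36213 68.79697]] [[ 34.45248  -1.57361 103.09452]
 [ 24.8151   -1.58508 103.08832]]
```

```bash
python3 - <<'E'
import cv2
im=cv2.imread('pics/w4.png')
for r in(180,183,186,189,192,196,204,220): print(r,im[r,268:302].astype(int).sum(1)//3, im[r,268:302,2] if r>190 else '')
E
```

```text
180 [243 248 248 246 246 253 189  59  29  35  40  39  39  38  35  37  50  48
  59 142 156 154 161 155 145 223 244 245 245 250 188  88  81  99] 
183 [244 248 249 247 247 253 187  58  34  34  44  42  47  50  47  62  64  65
  67 144 157 152 159 156 146 222 245 245 244 250 188  96  79  85] 
186 [242 248 248 247 246 252 220  94  30  33  86 142 155 154 162 164 163 166
 165 167 179 199 176 154 148 220 243 244 244 251 189  92  79 115] 
189 [240 249 249 248 247 251 219  89  24  31 108 145 152 154 159 161 163 165
 169 170 169 206 173 155 149 225 245 241 239 244 169  74  62 136] 
192 [242 249 249 247 247 252 222  87  27  46 108 122 124 126 124 131 130 131
 132 134 133 188 182 159 146 214 236 238 238 244 171  79  58 133] [248 253 252 251 251 255 233  92  29  50 116 120 120 121 120 127 125 126
 127 130 129 198 191 167 156 226 242 244 244 250 179  81  58 138]
196 [243 249 248 247 247 252 219  90  29  44  59  62  59  63  61  56  64  66
  63  63  67  67  76 141 146 225 245 240 236 243 171  78  56 131] [248 253 252 251 251 255 230  93  26  21  28  27  25  28  27  19  30  31
  28  27  33  30  25 141 156 235 250 245 243 249 180  80  56 135]
204 [225 246 249 248 248 250 244 119  31  48  59  59  59  60  61  58  63  62
  64  71  67  59  73  88 143 207 236 239 239 247 172  76  57 132] [235 251 252 252 251 254 251 130  14  21  29  23  25  26  29  24  26  25
  30  35  30  23  33  49 146 220 242 245 245 252 180  76  55 139]
220 [177 245 245 247 246 249 254 169  37  59  60  61  59  62  60  61  63  60
  60  61  63  69  64  69  75 226 242 240 241 247 174  77  59 128] [187 250 250 251 250 253 255 176   7  26  27  29  26  27  25  26  31  25
  23  24  28  36  30  27  23 236 249 245 246 253 185  78  60 134]
```

The foot sits 2.4 mm to the +y side of the slot centre and 0.5 mm short in x. I'll correct that and lower gently.

{"fn": "carry_out", "kwargs": {
  "commands": [
    {"delta_pos": [0.05,-0.25,0],"delta_rot": [0,0,0]},
    {"delta_pos": [0.05,-0.25,0.5],"delta_rot": [0,0,0]},
    {"delta_pos": [0.05,-0.25,1.2],"delta_rot": [0,0,0]},
    {"delta_pos": [0.05,-0.25,2],"delta_rot": [0,0,0]},
    {"delta_pos": [0.05,-0.25,2.6],"delta_rot": [0,0,0]},
    {"delta_pos": [0.05,-0.25,3.2],"delta_rot": [0,0,0]},
    {"delta_pos": [0.05,-0.25,3.7],"delta_rot": [0,0,0]},
    {"delta_pos": [0.05,-0.25,4.2],"delta_rot": [0,0,0]}
  ]
}}

```text
clock: 9.75
ee_pos: [0.4627, 0.0376, 0.1223]
ee_rot: [[0.309, 0.951, 0.0], [0.951, -0.309, -0.0], [0.0, 0.0, -1.0]]
ft_force: [0.9, 0.3, -1.0]
width: 0.0077
grip_force: 25.0
```

{"fn": "carry_out", "kwargs": {
  "commands": [
    {"delta_pos": [0,0,0.2],"delta_rot": [0,0,0]},
    {"delta_pos": [0,0,0.4],"delta_rot": [0,0,0]},
    {"delta_pos": [0,0,0.6],"delta_rot": [0,0,0]},
    {"delta_pos": [0,0,0.8],"delta_rot": [0,0,0]},
    {"delta_pos": [0,0,1.0],"delta_rot": [0,0,0]},
    {"delta_pos": [0,0,1.1],"delta_rot": [0,0,0]},
    {"delta_pos": [0,0,1.1],"delta_rot": [0,0,0]},
    {"delta_pos": [0,0,1.1],"delta_rot": [0,0,0]}
  ]
}}

```text
clock: 10.55
ee_pos: [0.4625, 0.0376, 0.1117]
ee_rot: [[0.309, 0.951, 0.0], [0.951, -0.309, -0.0], [0.0, 0.0, -1.0]]
ft_force: [1.3, -1.0, -2.5]
width: 0.008
grip_force: 25.0
```

{"fn": "carry_out", "kwargs": {
  "commands": [
    {"delta_pos": [0,0,0.05],"delta_rot": [0,0,0]},
    {"delta_pos": [0,0,0.1],"delta_rot": [0,0,0]},
    {"delta_pos": [0,0,0.15],"delta_rot": [0,0,0]},
    {"delta_pos": [0,0,0.2],"delta_rot": [0,0,0]},
    {"delta_pos": [0,0,0.25],"delta_rot": [0,0,0]},
    {"delta_pos": [0,0,0.3],"delta_rot": [0,0,0]},
    {"delta_pos": [0,0,0.3],"delta_rot": [0,0,0]},
    {"delta_pos": [0,0,0.3],"delta_rot": [0,0,0]}
  ]
}}

```text
clock: 11.35
ee_pos: [0.4626, 0.0376, 0.1088]
ee_rot: [[0.309, 0.951, 0.0], [0.951, -0.309, -0.0], [0.0, 0.0, -1.0]]
ft_force: [0.8, -0.8, 1.7]
width: 0.0077
grip_force: 25.0
```

The force changed sign at exactly the expected height, so the plate is on the floor. I'll release and go up.

{"fn": "carry_out", "kwargs": {
  "commands": [
    {"delta_pos": [0,0,0],"delta_rot": [0,0,0]},
    {"delta_pos": [0,0,0],"delta_rot": [0,0,0]},
    {"delta_pos": [0,0,0],"delta_rot": [0,0,0]},
    {"delta_pos": [0,0,0],"delta_rot": [0,0,0]},
    {"delta_pos": [0,0,0],"delta_rot": [0,0,0]},
    {"delta_pos": [0,0,0],"delta_rot": [0,0,0]},
    {"delta_pos": [0,0,0],"delta_rot": [0,0,0]},
    {"delta_pos": [0,0,0],"delta_rot": [0,0,0]}
  ],
  "gripper": 0.4
}}

```text
clock: 12.15
ee_pos: [0.4624, 0.0376, 0.1087]
ee_rot: [[0.309, 0.951, -0.0], [0.951, -0.309, -0.0], [-0.0, -0.0, -1.0]]
ft_force: [-0.5, 0.3, -0.2]
width: 0.035
grip_force: 0.0
```

{"fn": "carry_out", "kwargs": {
  "commands": [
    {"delta_pos": [0,0,-1],"delta_rot": [0,0,0]},
    {"delta_pos": [0,0,-2.5],"delta_rot": [0,0,0]},
    {"delta_pos": [0,0,-4.5],"delta_rot": [0,0,0]},
    {"delta_pos": [0,0,-7],"delta_rot": [0,0,0]},
    {"delta_pos": [0,0,-9.5],"delta_rot": [0,0,0]},
    {"delta_pos": [0,0,-11.5],"delta_rot": [0,0,0]},
    {"delta_pos": [0,0,-12.5],"delta_rot": [0,0,0]},
    {"delta_pos": [0,0,-12.5],"delta_rot": [0,0,0]}
  ]
}}

```text
clock: 12.95
ee_pos: [0.4632, 0.0376, 0.2352]
ee_rot: [[0.309, 0.951, 0.003], [0.951, -0.309, 0.0], [0.001, 0.003, -1.0]]
ft_force: [1.1, -0.2, 1.1]
width: 0.0349
grip_force: 0.0
```

{"fn": "carry_out", "kwargs": {
  "commands": [
    {"delta_pos": [-2,0.2,0],"delta_rot": [0,0,0.13]},
    {"delta_pos": [-4,0.5,0],"delta_rot": [0,0,0.26]},
    {"delta_pos": [-6,0.8,0],"delta_rot": [0,0,0.39]},
    {"delta_pos": [-8,1,0],"delta_rot": [0,0,0.52]},
    {"delta_pos": [-10,1.2,0],"delta_rot": [0,0,0.65]},
    {"delta_pos": [-12,1.4,0],"delta_rot": [0,0,0.78]},
    {"delta_pos": [-13,1.6,0],"delta_rot": [0,0,0.91]},
    {"delta_pos": [-13.4,1.6,0],"delta_rot": [0,0,1.04]}
  ]
}}

```text
clock: 13.75
ee_pos: [0.4354, -0.0956, 0.2325]
ee_rot: [[0.978, 0.209, -0.002], [0.209, -0.978, 0.0], [-0.002, -0.001, -1.0]]
ft_force: [-0.2, 0.7, -0.5]
width: 0.0352
grip_force: 0.0
```

{"fn": "carry_out", "kwargs": {
  "commands": [
    {"delta_pos": [0,0,0],"delta_rot": [0,0,0.13]},
    {"delta_pos": [0,0,0],"delta_rot": [0,0,0.26]},
    {"delta_pos": [0,0,0],"delta_rot": [0,0,0.39]},
    {"delta_pos": [0,0,0],"delta_rot": [0,0,0.53]},
    {"delta_pos": [0,0,0],"delta_rot": [0,0,0.53]},
    {"delta_pos": [0,0,0],"delta_rot": [0,0,0.53]},
    {"delta_pos": [0,0,0],"delta_rot": [0,0,0.53]},
    {"delta_pos": [0,0,0],"delta_rot": [0,0,0.53]}
  ]
}}

```text
clock: 14.55
ee_pos: [0.4362, -0.0948, 0.2335]
ee_rot: [[0.952, -0.306, -0.0], [-0.306, -0.952, 0.0], [-0.0, 0.0, -1.0]]
ft_force: [0.2, 0.2, 0.4]
width: 0.0351
grip_force: 0.0
```

```bash
python3 - <<'E'
from h import *
np.set_printoptions(precision=4,suppress=True)
for _ in range(4): cams.camera('wrist')
c=cal('wrist');im=snap('wrist','w5.png')
s=arm.state();print(s['clock'],s['ee_pos'],s['ee_rot'],s['width'],s['q'])
a=cv2.resize(im,None,fx=1.4,fy=1.4,interpolation=2)
cv2.imwrite('pics/c5.png',a[:,:,::-1])
E
```

```text
14.8 [ 0.4363 -0.0948  0.2337] [[ 0.9515 -0.3077  0.0001]
 [-0.3077 -0.9515 -0.    ]
 [ 0.0001  0.     -1.    ]] 0.03533062677151919 [-0.2407  0.1531  2.0059 -0.      0.9824  1.6429]
```

View pics/c5.png

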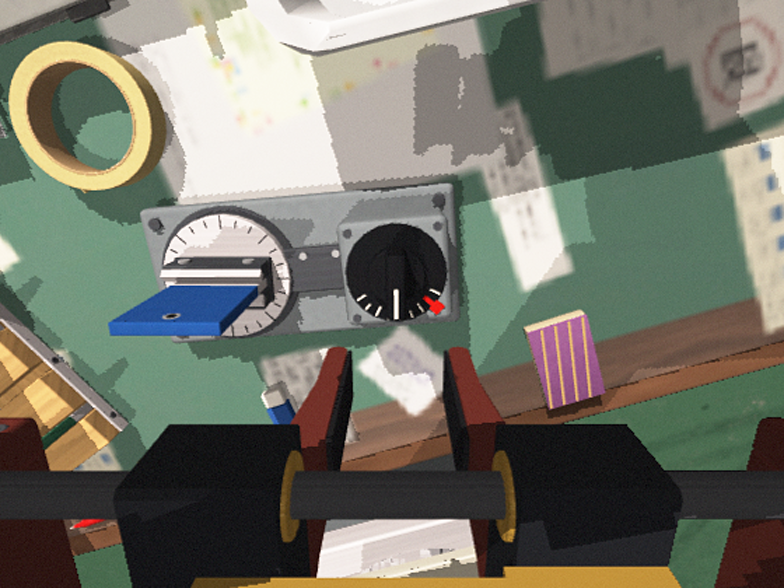

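The plate stands seated in the stage. The knob dial is centred at about (397,270) in the enlarged view, the pointer is straight down at (397,305) along tool −x, and the red mark is at (434,304).

```bash
python3 - <<'E'
from h import *
np.set_printoptions(precision=4,suppress=True)
c=cal('wrist');s=arm.state();R=np.array(s['ee_rot']);p=np.array(s['ee_pos'])
t=lambda q,z:1000*(onplane(c,np.array(q)/1.4-.15,z)-p)@R
C=t([(397,270)],.063)[0];M=t([(434,304)],.064)[0];P=t([(397,305)],.066)[0]
print('dial',C,'mark',M-C,'ptr',P-C)
D=t([(346,270),(448,270),(397,218),(397,322)],.063);print(D)
print('angle to go deg',np.degrees(np.arctan2(*(M-C)[1::-1])-np.arctan2(*(P-C)[1::-1])))
im=cv2.imread('pics/w5.png').astype(int).sum(2)//3
for r in(176,182,188,194,200,206,212,218,224): print(r,im[r,270:298])
m=np.load('knob_pointer.npy')
for n in('knob_grip',):
    for r in cams.trace('wrist',n)[:1]:
        v=cv2.findNonZero(np.array(r['mask']).astype(np.uint8));e=cv2.fitEllipse(cv2.convexHull(v));print(n,r['score'],e,t([np.array(e[0])*1.4],.063))
E
```

```text
dial [ -0.0521   0.4976 170.7001] mark [-25.6278  27.386   -1.0014] ptr [-25.7665   0.0355  -3.0019]
[[ -0.109  -36.452  170.6993]
 [  0.0048  37.4494 170.7008]
 [ 37.499    0.4491 170.7029]
 [-40.3303   0.5496 170.697 ]]
angle to go deg -46.82051687873934
176 [35 33 31 29 31 30 20 28 17 26 22 21 27 19 25 17 23 23 19 25 17 20 20 23
 20 23 25 17]
182 [39 38 29 33 28 27 30 19 29 24 28 25 25 25 27 24 19 22 23 10 14 24 25 24
 24 21 24 16]
188 [34 37 32 34 29 26 25 28 33 28 33 33 29 34 34 28 32 28 22 19 14 13 18 18
 28 20 19 17]
194 [29 30 33 33 32 24 33 25 32 34 29 31 30 28 26 37 29 31 23 15 14 15 17 16
 17 23 24 23]
200 [28 29 29 35 33 29 20 31 31 31 29 27 33 30 32 22 29 33 17 13 16 15 17 14
 14 13 10 18]
206 [ 34  32  30  30  24  20  26  28  40  34  25  65  99 108  54  19  29  29
  22  11  19  14  16   5  15  11  16  24]
212 [ 27  31  34  33  36  28  28  29  29  30  14 150 254 255 181  11  31  31
  21  18  10  13  18  13  19  15  18  21]
218 [ 42  97  56  31  25  19  23  32  31  30  15 151 254 255 182  10  24  25
  25  18  23  26  19  19  22  19  21  13]
224 [120  23  31  30  29  26  28  28  36  31  21 148 254 255 177  14  28  25
  23  12  21  12   4 187 114  21  16  21]
knob_grip 0.71 ((282.4229431152344, 201.34640502929688), (40.57786560058594, 51.83865737915039), 176.87730407714844) [[ -9.0089  -0.6652 170.6994]]
```

{"fn": "carry_out", "kwargs": {
  "commands": [
    {"delta_pos": [0,0,2],"delta_rot": [0,0,0]},
    {"delta_pos": [0,0,5],"delta_rot": [0,0,0]},
    {"delta_pos": [0,0,8],"delta_rot": [0,0,0]},
    {"delta_pos": [0,0,10.5],"delta_rot": [0,0,0]},
    {"delta_pos": [0,0,12.5],"delta_rot": [0,0,0]},
    {"delta_pos": [0,0,14],"delta_rot": [0,0,0]},
    {"delta_pos": [0,0,14.8],"delta_rot": [0,0,0]},
    {"delta_pos": [0,0,14.8],"delta_rot": [0,0,0]}
  ]
}}

```text
clock: 15.65
ee_pos: [0.4358, -0.0947, 0.0849]
ee_rot: [[0.951, -0.308, -0.002], [-0.308, -0.951, 0.0], [-0.002, 0.0, -1.0]]
ft_force: [-0.6, -0.4, 0.6]
width: 0.0354
grip_force: 0.0
```

{"fn": "carry_out", "kwargs": {
  "commands": [
    {"delta_pos": [0,0,0],"delta_rot": [0,0,0]},
    {"delta_pos": [0,0,0],"delta_rot": [0,0,0]},
    {"delta_pos": [0,0,0],"delta_rot": [0,0,0]},
    {"delta_pos": [0,0,0],"delta_rot": [0,0,0]},
    {"delta_pos": [0,0,0],"delta_rot": [0,0,0]},
    {"delta_pos": [0,0,0],"delta_rot": [0,0,0]},
    {"delta_pos": [0,0,0],"delta_rot": [0,0,0]},
    {"delta_pos": [0,0,0],"delta_rot": [0,0,0]}
  ],
  "gripper": 0,
  "force": 15
}}

```text
clock: 16.45
ee_pos: [0.4372, -0.0941, 0.0864]
ee_rot: [[0.951, -0.309, 0.002], [-0.309, -0.951, 0.001], [0.002, -0.001, -1.0]]
ft_force: [1.6, 8.7, 2.4]
width: 0.0126
grip_force: 15.0
```

{"fn": "carry_out", "kwargs": {
  "commands": [
    {"delta_pos": [0,-0.08,0],"delta_rot": [0,0,-0.02]},
    {"delta_pos": [0,-0.08,0],"delta_rot": [0,0,-0.07]},
    {"delta_pos": [0,-0.08,0],"delta_rot": [0,0,-0.13]},
    {"delta_pos": [0,-0.08,0],"delta_rot": [0,0,-0.19]},
    {"delta_pos": [0,-0.08,0],"delta_rot": [0,0,-0.25]},
    {"delta_pos": [0,-0.08,0],"delta_rot": [0,0,-0.31]},
    {"delta_pos": [0,-0.08,0],"delta_rot": [0,0,-0.37]},
    {"delta_pos": [0,-0.08,0],"delta_rot": [0,0,-0.43]}
  ]
}}

```text
clock: 17.25
ee_pos: [0.4373, -0.0926, 0.0864]
ee_rot: [[0.993, 0.118, 0.002], [0.118, -0.993, 0.002], [0.002, -0.002, -1.0]]
ft_force: [2.5, 15.5, 4.8]
width: 0.0127
grip_force: 15.0
```

{"fn": "carry_out", "kwargs": {
  "commands": [
    {"delta_pos": [0,0,0],"delta_rot": [0,0,-0.06]},
    {"delta_pos": [0,0,0],"delta_rot": [0,0,-0.12]},
    {"delta_pos": [0,0,0],"delta_rot": [0,0,-0.18]},
    {"delta_pos": [0,0,0],"delta_rot": [0,0,-0.24]},
    {"delta_pos": [0,0,0],"delta_rot": [0,0,-0.3]},
    {"delta_pos": [0,0,0],"delta_rot": [0,0,-0.36]},
    {"delta_pos": [0,0,0],"delta_rot": [0,0,-0.42]},
    {"delta_pos": [0,0,0],"delta_rot": [0,0,-0.45]}
  ]
}}

```text
clock: 18.05
ee_pos: [0.4367, -0.0912, 0.0864]
ee_rot: [[0.844, 0.537, 0.0], [0.537, -0.844, 0.004], [0.003, -0.003, -1.0]]
ft_force: [2.1, 25.2, 8.4]
width: 0.0129
grip_force: 15.0
```

```bash
python3 - <<'E'
from h import *
np.set_printoptions(precision=4,suppress=True)
for _ in range(4): cams.camera('wrist')
im=snap('wrist','w6.png')
s=arm.state();print(s['clock'],s['ee_pos'],s['ee_rot'],s['width'],s['ft_force'],s['wrist_torque'])
R=np.array(s['ee_rot']);print(np.degrees(np.arctan2(R[1,1],R[0,1])))
E
```

```text
18.3 [ 0.4366 -0.0912  0.0864] [[ 0.8446  0.5354  0.0003]
 [ 0.5354 -0.8446  0.0042]
 [ 0.0025 -0.0034 -1.    ]] 0.012956518212379824 [ 2.7602 25.072   8.8109] [ 4.3996 -0.3008 -0.0687]
-57.63124479750897
```

There is a 25 N side load because the grip was a few mm off the knob axis, along the bar. I'll shift to relieve it before opening.

{"fn": "carry_out", "kwargs": {
  "commands": [
    {"delta_pos": [0.05,-0.06,0],"delta_rot": [0,0,0]},
    {"delta_pos": [0.1,-0.12,0],"delta_rot": [0,0,0]},
    {"delta_pos": [0.15,-0.18,0],"delta_rot": [0,0,0]},
    {"delta_pos": [0.18,-0.22,0],"delta_rot": [0,0,0]},
    {"delta_pos": [0.18,-0.22,0],"delta_rot": [0,0,0]},
    {"delta_pos": [0.18,-0.22,0],"delta_rot": [0,0,0]},
    {"delta_pos": [0.18,-0.22,0],"delta_rot": [0,0,0]},
    {"delta_pos": [0.18,-0.22,0],"delta_rot": [0,0,0]}
  ]
}}

```text
clock: 19.1
ee_pos: [0.4368, -0.0906, 0.0864]
ee_rot: [[0.844, 0.537, 0.0], [0.537, -0.844, 0.001], [0.001, -0.001, -1.0]]
ft_force: [-1.1, 6.4, 6.7]
width: 0.0129
grip_force: 15.0
```

{"fn": "carry_out", "kwargs": {
  "commands": [
    {"delta_pos": [0.04,-0.05,0],"delta_rot": [0,0,0]},
    {"delta_pos": [0.04,-0.05,0],"delta_rot": [0,0,0]},
    {"delta_pos": [0.04,-0.05,0],"delta_rot": [0,0,0]},
    {"delta_pos": [0.04,-0.05,0],"delta_rot": [0,0,0]},
    {"delta_pos": [0.04,-0.05,0],"delta_rot": [0,0,0]},
    {"delta_pos": [0.04,-0.05,0],"delta_rot": [0,0,0]},
    {"delta_pos": [0.04,-0.05,0],"delta_rot": [0,0,0]},
    {"delta_pos": [0.04,-0.05,0],"delta_rot": [0,0,0]}
  ]
}}

```text
clock: 19.9
ee_pos: [0.4368, -0.0905, 0.0864]
ee_rot: [[0.843, 0.537, 0.0], [0.537, -0.843, 0.0], [0.0, 0.0, -1.0]]
ft_force: [-1.4, 0.8, 6.3]
width: 0.0128
grip_force: 15.0
```

{"fn": "carry_out", "kwargs": {
  "commands": [
    {"delta_pos": [0,0,0],"delta_rot": [0,0,0]},
    {"delta_pos": [0,0,0],"delta_rot": [0,0,0]},
    {"delta_pos": [0,0,0],"delta_rot": [0,0,0]},
    {"delta_pos": [0,0,0],"delta_rot": [0,0,0]},
    {"delta_pos": [0,0,0],"delta_rot": [0,0,0]},
    {"delta_pos": [0,0,0],"delta_rot": [0,0,0]},
    {"delta_pos": [0,0,0],"delta_rot": [0,0,0]},
    {"delta_pos": [0,0,0],"delta_rot": [0,0,0]}
  ],
  "gripper": 0.4
}}

```text
clock: 20.7
ee_pos: [0.4369, -0.0906, 0.0857]
ee_rot: [[0.844, 0.537, -0.0], [0.537, -0.844, 0.0], [-0.0, -0.0, -1.0]]
ft_force: [0.6, -0.8, 0.2]
width: 0.0354
grip_force: 0.0
```

{"fn": "carry_out", "kwargs": {
  "commands": [
    {"delta_pos": [0,0,-1],"delta_rot": [0,0,0]},
    {"delta_pos": [0,0,-2.5],"delta_rot": [0,0,0]},
    {"delta_pos": [0,0,-4.5],"delta_rot": [0,0,0]},
    {"delta_pos": [0,0,-7],"delta_rot": [0,0,0]},
    {"delta_pos": [0,0,-9],"delta_rot": [0,0,0]},
    {"delta_pos": [0,0,-10],"delta_rot": [0,0,0]},
    {"delta_pos": [0,0,-10],"delta_rot": [0,0,0]},
    {"delta_pos": [0,0,-10],"delta_rot": [0,0,0]}
  ]
}}

```text
clock: 21.5
ee_pos: [0.4366, -0.0905, 0.1854]
ee_rot: [[0.844, 0.537, -0.0], [0.537, -0.844, 0.0], [-0.0, -0.0, -1.0]]
ft_force: [-0.9, 0.1, 0.4]
width: 0.0353
grip_force: 0.0
```

```bash
python3 - <<'E'
from h import *
np.set_printoptions(precision=4,suppress=True)
for _ in range(4): cams.camera('wrist')
im=snap('wrist','w7.png')
s=arm.state();print(s['clock'],s['ee_pos'],s['ee_rot'],s['width'])
np.save('p7',cal('wrist')[0])
hsv=cv2.cvtColor(im,cv2.COLOR_RGB2HSV)
red=((hsv[...,0]<8)|(hsv[...,0]>172))&(hsv[...,1]>180)&(hsv[...,2]>150)
n,l,st,ce=cv2.connectedComponentsWithStats(red.astype(np.uint8));print([(st[i],ce[i]) for i in range(1,n) if st[i,4]>15])
cv2.imwrite('pics/c7.png',cv2.resize(im[40:340,90:490],(800,600),interpolation=2)[:,:,::-1])
E
```

```text
21.75 [ 0.4365 -0.0905  0.1849] [[ 0.8436  0.5369 -0.0016]
 [ 0.5369 -0.8436  0.0004]
 [-0.0012 -0.0012 -1.    ]] 0.0350009341982233
[(array([279, 250,  10,   6,  56], dtype=int32), array([283.8214, 252.5   ]))]
```

View pics/c7.png

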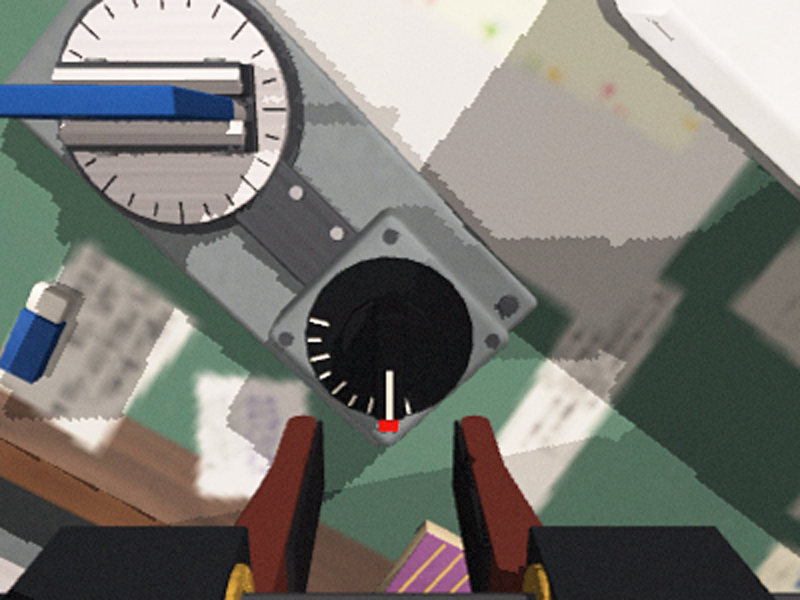

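The knob's white pointer is at column 390 and the red mark at 388.5, so they are in line. The plate stands in the slot with its end just inside the jaw ends. One numerical check of the rack plates, then I'll hand in.

```bash
python3 - <<'E'
from h import *
cams.camera('scene');cams.camera('top')
for n in('yellow_plate','green_plate'):
    for cn in('top','scene'):
        r=cams.trace(cn,n);print(n,cn,[(q['score'],q['location']) for q in r[:1]])
print(ticket.job_done())
E
```

```text
yellow_plate top [(0.63, [181.5, 196.6])]
yellow_plate scene [(0.88, [226.2, 170.9])]
green_plate top [(0.84, [204.4, 243.4])]
green_plate scene [(0.87, [197.8, 189.7])]
the job is handed in; nothing more can be done
None
```

I handed the job in at about 22 s of the 61 s allowed: the blue plate is seated upright in the stage slot, the knob pointer is on the red mark, and the yellow and green plates are where they started; the system gave no verdict.

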